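Unstack the measuring cups and lay them out for film processing

ROBOT

A 6-joint arm with a two-finger parallel gripper is mounted at the origin on the work surface. World frame = base frame: x ahead of the robot, y to its left, z up, the work surface at z = 0. Lengths are in m, angles in rad, forces in N, time in s.
With the tool pointing down it reaches from about 0.3 to 0.775 m from the base axis. Payload 14.6 kg.
Tool frame: the origin (TCP) lies midway between the tips of the shut fingers; the grasp point (between the pads) lies 19 mm behind it (ctrl.grip_depth is the z of the grasp point in the tool frame, in m); z points along the fingers, y is the line along which they close (so a half turn about z gives the same grasp; the last joint's range is limited). The gripper opens to 94 mm and grips with 3 to 60 N. Pads are 16 mm wide; open, the fingers measure 119 mm over their backs; the gripper's body (75 mm by 177 mm) begins 78 mm behind the grasp point.
Start: joints at [-1.268, 0.3, 1.521, -0, 1.321, -0.067], TCP at [0.199, -0.513, 0.205] pointing down, gripper open.
Joint ranges: [-3.03, 3.03], [-0.79, 2.21], [0.23, 2.52], [-1.04, 4.18], [0, 3.07], [-2.55, 2.55]. Speed limits (rad/s): [2.22, 2.22, 2.57, 3.14, 3.14, 3.14].

INTERFACE

Orientations are given as [roll, pitch, yaw] about the fixed x, y, z axes, in that order (R = Rz(yaw) Ry(pitch) Rx(roll)).
In Python, from station import ctrl gives the robot as it stands. The module is installed in compiled form; this text tells all that it offers.
- The arm moves only by the tool carry_out, never from a script. Its argument "commands" is a list of rows, each a list of 3 entries, a list of its own where there are three numbers: the closure, from 0 (fully open) to 1 (shut), then the shift along the tool's x, y, z in mm, then the turn, a rotation vector about the tool's x, y, z in rad. In form: [[gripper, [tx, ty, tz], [wx, wy, wz]], ...]. A call has 1 to 10 rows; each row shifts and turns the commanded pose from where the row before left it, along the tool's axes as they then stand; what a row does not reach is not made up. A row lasts 1/8 s, in which the tool goes at most 62.5 mm and 10.7 degrees, less where a joint would pass 70% of its speed; a pose out of reach is approached as far as the arm can. A call with a gripper value outside its range is refused whole. The fingers move at their own pace and stop on an object; "squeeze" is the grip in N (left out, the last holds). Time passes only in rows, so rows that do not move let the fingers close. It gives the time, the measured TCP pose, the force, the opening and the grip force at its end, in the units of the state.
- ctrl.get_obs(): the state, without advancing time (a new reading comes with each control period).
- ctrl.camera(name): name is "scene" or "top" or "wrist"; returns a dict with "img" (384x512x3 uint8, blue, green, red), "camera_matrix" (3x3 intrinsics, pixels), "rvec" (rotation vector, rad) and "tvec" (3), from world to camera coordinates, as OpenCV has them. Camera axes: x right, y down, z forward; pixel columns grow to the right and rows downward; lengths in m; the calibration is good to about 2 mm. A picture is of the moment at which its call begins. There is no depth.
- ctrl.hand_in(): hands the job in; it is judged then, once.
Trained networks look in the newest picture that a camera, given by its name, has taken for a name from the list of things; names that differ only in an ending like _2 or _b are one class to them, and where a whole thing is asked for, a point or a joint stands for the part that bears it (a point fixed in the world has none). Each returns a list of dicts, best first, with "score" (0 to 1); they miss things now and then, are a little off and sometimes report something else, mostly with a low value. They report only what shows in the picture. A call takes as long as a camera call. They do not tell look-alikes from the thing itself.
- ctrl.outline_of(thing, camera): "region" (384x512 bool, what is visible of it).
- ctrl.place_of(thing, camera): "at" ([x, y, z] in m, in world coordinates, good to about 4 mm: a listed point, or the origin of a listed thing).
The state is a dict: "time_s": time; "qpos": joint angles; "joint_vel": joint speeds; "tau": joint torques, N m; "ee_pos": TCP position; "eef_rot": TCP orientation; "force": force on the tool from outside, world axes, zero at the start; "moment": the same for the moment, N m; "grip_width": finger opening in m; "grip_force": force on a finger pad.
Only numpy, scipy, OpenCV 4.12 (cv2) and the standard library are available. Lean on these libraries where they do the work, as an engineer would, in place of code of your own. Each camera call takes 0.05 s, during which the arm holds its last target. There are 200 camera calls.

TASK

The washed measuring cups and the funnel stand nested in two stacks on the darkroom bench. Take the stacks apart: stand each cup upright on the round black pad in the drip tray of its own colour, and put the white funnel, stem down and fully home, in the neck of the open amber bottle. Set each piece down without dropping it or tipping it over.

Things in the scene. Friction and masses are not known exactly. Their poses are not given: they have to be found in the camera images.
- cup_red: red plastic measuring cup, open top, 95 mm high, about 70 g. Round: tapered body 38 mm across at the foot, 52 at height 63, then an upright collar 62 across up to the rim, wall 3. At the rim a flat thumb tab, 18 wide, 4 thick, juts out along +x to 53 mm from the axis. Origin: centre of the foot's underside, z up. Starts upright at the bottom of one of two stacks (the blue in the other).
- cup_blue: blue cup, as cup_red. Nesting: a cup hangs by the shoulder under its collar (height 63) on the rim of the cup below, origin 32 mm above that cup's; only its collar and tab stand clear; side play 1 mm, nothing sticks. Grip a cup across its collar, square to its tab, middle of the pads some 8 mm below the rim, so that the fingertips stay above the collar below; lift straight up.
- cup_yellow: yellow cup, size and origin as cup_red. Starts nested in the red or the blue cup.
- cup_green: green cup, size and origin as cup_red. Starts nested in the red or the blue cup (the one without the yellow); the funnel stands in it.
- funnel: white funnel, 90 mm high, about 60 g: stem 13 to 15 mm across from the tip (height 0) to 38, cone widening to 52 across at 58, then an upright splash collar 62 mm across from 58 to the rim at 90: grip it across this, 8 mm below the rim. Origin: centre of the stem's tip, z up. Starts on top of the green cup, collar on the cup's rim, origin 37 mm above the cup's.
- tray_red: red drip tray, fixed: 168 mm (x, from -47 to 121) by 92, rim 14 high, floor 3 thick. The cup's place is the round black pad, 54 mm across, flush with the floor; behind it stands a black bottle with red cap and band, 50 across, top 108 above the bench, axis 85 mm from the pad's centre along +x. Origin: at bench height under the pad's centre; z up, x to the bottle, roughly away from the robot.
- tray_blue: blue drip tray with a black pad and a bottle with blue cap and band, fixed; sizes, origin and axes as tray_red.
- tray_yellow: yellow drip tray with a black pad and a bottle with yellow cap and band, fixed; sizes, origin and axes as tray_red.
- tray_green: green drip tray with a black pad and a bottle with green cap and band, fixed; sizes, origin and axes as tray_red.
- bottle_mouth (a point): centre of the mouth of the open amber bottle with a paper label, fixed to the bench: 70 mm across, mouth 125 mm above the bench, neck 39 across outside, 30 inside, hollow to 55 mm below the mouth; z up. The funnel seats with its cone on the edge of the mouth, the stem's tip then about 46 mm below it.
Not all that is in view belongs to the job. Leave any pink look-alike of the cup_red alone.

How it is judged:
At the end, for the whole second after the job is handed in: Each cup stands upright (within 4.5 degrees) on the floor of its own colour's tray, within 18 mm of the pad's centre; the funnel's tip is 36 mm or more down the amber bottle's neck, within 10 mm of its centre, leaning under 10 degrees; all released and at rest (horizontal distance between cup_red and tray_red below 0.018 m and z of cup_red in the frame of tray_red between -0.002 and 0.008 m and angle between each of cup_red, cup_blue, cup_yellow, cup_green's own z axis and vertical below 0.08 rad and linear speed of each of cup_red, cup_blue, cup_yellow, cup_green, funnel below 0.02 m/s and contact force between each of cup_red, cup_blue, cup_yellow, cup_green, funnel and the fingers below 0.05 N and horizontal distance between cup_blue and tray_blue below 0.018 m and z of cup_blue in the frame of tray_blue between -0.002 and 0.008 m and horizontal distance between cup_yellow and tray_yellow below 0.018 m and z of cup_yellow in the frame of tray_yellow between -0.002 and 0.008 m and horizontal distance between cup_green and tray_green below 0.018 m and z of cup_green in the frame of tray_green between -0.002 and 0.008 m and horizontal distance between funnel and bottle_mouth below 0.01 m and z of funnel in the frame of bottle_mouth below -0.036 m and angle between funnel's own z axis and vertical below 0.18 rad); the robot touches nothing.
It fails at once if a cup or the funnel was tipped over (leant more than 40 degrees) (angle between any of cup_red, cup_blue, cup_yellow, cup_green, funnel's own z axis and vertical above 0.7 rad).
It fails at once if a cup or the funnel was let fall (moving faster than 0.9 m/s with no finger on it, a drop of about 4 cm) ((linear speed of cup_red above 0.9 m/s and contact force between cup_red and the fingers below 0.01 N) or (linear speed of cup_blue above 0.9 m/s and contact force between cup_blue and the fingers below 0.01 N) or (linear speed of cup_yellow above 0.9 m/s and contact force between cup_yellow and the fingers below 0.01 N) or (linear speed of cup_green above 0.9 m/s and contact force between cup_green and the fingers below 0.01 N) or (linear speed of funnel above 0.9 m/s and contact force between funnel and the fingers below 0.01 N)).
It also fails if it takes over 138 s, if anything falls off the work surface, if the arm or the gripper's body presses on something with over 40 N, if the wrist force passes 120 N, or if a joint passes its speed limit or range.

## Working session

There is one attempt and no reset: what is moved stays moved. The work goes in short steps, Python scripts to look and compute and a tool call to move; the robot and the scene stay as the last step left them, time stands still between calls to the robot, and variables do not carry over. Pictures are saved under pics/ and viewed, at most 14 in all, crops included, and the job is handed in when it is done.

Besides the shell and the picture viewer there is one more tool, called after "Call:" by a JSON object that holds its "method" and its "body". carry_out: Moves the arm, as the interface text tells. Its arguments: {"type":"object","properties":{"commands":{"type":"array","items":{"type":"array"}},"squeeze":{"type":"number"}},"required":["commands"]}

```bash
mkdir -p pics
cat > h.py <<'E'
from station import ctrl
import numpy as np, cv2
T=['cup_red','cup_blue','cup_yellow','cup_green','funnel','tray_red','tray_blue','tray_yellow','tray_green','bottle_mouth']
def P(c): 
    R=cv2.Rodrigues(np.array(c['rvec'],float))[0]
    return np.array(c['camera_matrix'])@np.hstack([R,np.array(c['tvec'],float).reshape(3,1)])
def pix(c,p):
    q=P(c)@np.append(p,1); return q[:2]/q[2]
def ray(c,uv,z):
    M=P(c); H=np.c_[M[:,0],M[:,1],M[:,2]*z+M[:,3]]; q=np.linalg.solve(H,[uv[0],uv[1],1]); return q[:2]/q[2]
E
python3 - <<'E'
from h import *
o=ctrl.get_obs(); print(o['time_s'],o['ee_pos'],o['eef_rot'],o['grip_width'],ctrl.grip_depth)
for n in ['scene','top']:
    c=ctrl.camera(n); cv2.imwrite(f'pics/{n}0.png',c['img'])
    print(n,np.round(-cv2.Rodrigues(np.array(c['rvec'],float))[0].T@np.array(c['tvec'],float).ravel(),2))
    for t in T:
        print(t,[(round(d['score'],2),np.round(d['at'],3).tolist(),pix(c,d['at']).astype(int).tolist()) for d in ctrl.place_of(t,n)[:3]])
E
```

```text
0.0 [ 0.19869713 -0.51257016  0.20490544] [-3.14046634e+00 -9.00215299e-05  3.69803026e-01] 0.09357143997863532 -0.0188
scene [1.14 0.7  0.91]
cup_red [(0.96, [0.419, -0.35, 0.001], [211, 147]), (0.76, [0.483, -0.09, -0.004], [245, 196]), (0.65, [0.444, 0.017, -0.002], [278, 210])]
cup_blue [(0.8, [0.473, 0.212, 0.0], [320, 254]), (0.21, [0.469, 0.204, 0.072], [322, 233])]
cup_yellow [(0.69, [0.444, 0.018, 0.031], [279, 202])]
cup_green [(0.76, [0.471, 0.209, 0.035], [321, 244])]
funnel [(0.83, [0.469, 0.204, 0.07], [322, 233])]
tray_red [(0.77, [0.596, -0.334, 0.001], [169, 169])]
tray_blue [(0.74, [0.628, -0.125, 0.002], [198, 209])]
tray_yellow [(0.91, [0.591, 0.327, 0.003], [320, 306])]
tray_green [(0.92, [0.647, 0.108, -0.0], [243, 262])]
bottle_mouth [(0.65, [0.467, 0.207, 0.069], [324, 234]), (0.55, [0.448, -0.226, 0.122], [226, 137])]
top [0.43 0.01 1.1 ]
cup_red [(0.83, [0.416, -0.35, 0.001], [362, 234]), (0.71, [0.448, -0.225, 0.123], [330, 223]), (0.64, [0.484, -0.088, 0.003], [274, 212])]
cup_blue [(0.68, [0.448, 0.017, 0.034], [239, 224]), (0.46, [0.476, 0.208, -0.002], [175, 214])]
cup_yellow [(0.6, [0.449, 0.016, 0.034], [239, 223])]
cup_green [(0.66, [0.469, 0.206, 0.026], [174, 217])]
funnel [(0.94, [0.47, 0.208, 0.068], [170, 216])]
tray_red [(0.61, [0.596, -0.333, -0.0], [354, 175])]
tray_blue [(0.82, [0.629, -0.127, 0.001], [287, 164])]
tray_yellow []
tray_green [(0.91, [0.65, 0.104, -0.001], [210, 157])]
bottle_mouth [(0.98, [0.449, -0.223, 0.127], [329, 223])]
```

Run:
```python
import cv2
for n in ['scene','top']:
    i=cv2.imread(f'pics/{n}0.png'); i=i[90:390,120:420]; cv2.imwrite(f'pics/{n}0c.png',cv2.resize(i,None,fx=2,fy=2,interpolation=2))
```

```text
(no output)
```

View pics/scene0c.png

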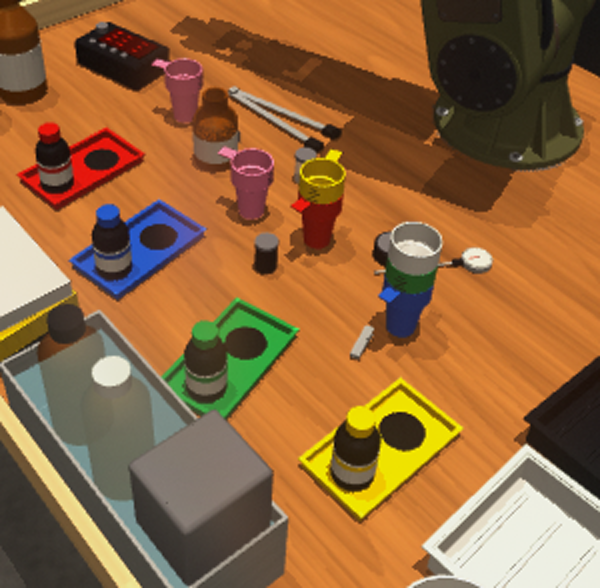

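View pics/top0c.png

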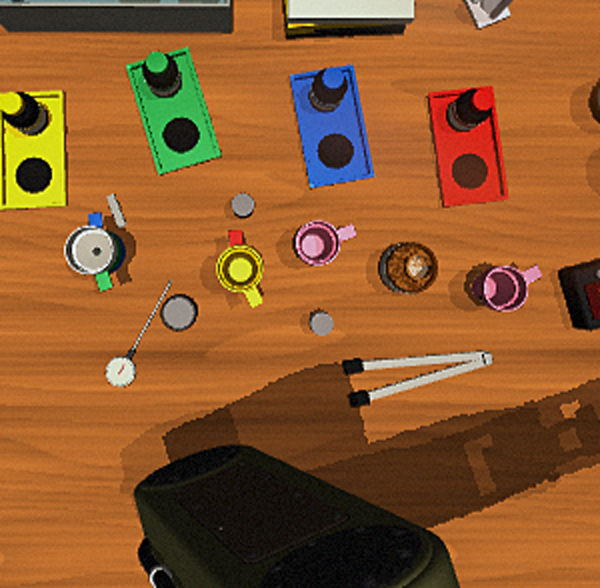

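The scene holds these candidates (zoomed ×2 crop of top):
- **Yellow in red stack:** crop (239,268), with the red tab at (236,237) and the yellow tab at (255,298).
- **Funnel, green and blue stack:** crop (93,250), with the blue tab at (96,218) and the green tab at (104,283).
- **Red look-alikes:** the pink cups at (318,243) and (503,288). These are pink and stay where they are. cup_red is the saturated red one under the yellow.
- **Amber bottle:** (409,266), open mouth with a label. The bottle at the scene's far left edge, (20,50) in the scene crop, is not it.

Run:
```python
from h import *
c=ctrl.camera('top')
for n,uv,z,a in [('red',(238,208.5),.093,(.447,.017)),('yellow',(247.5,239),.125,(.447,.017)),('blue',(168,199),.093,(.472,.208)),('green',(172,231.5),.125,(.472,.208))]:
    p=ray(c,uv,z); d=p-np.array(a); print(n,p.round(3),np.linalg.norm(d).round(3),np.degrees(np.arctan2(d[1],d[0])).round(1))
for t in T[5:9]:
    for n in ['top','scene']:
        if n=='scene': c2=ctrl.camera('scene')
        else: c2=ctrl.camera('top')
        for d in ctrl.outline_of(t,n)[:1]:
            m=d['region'].astype(np.uint8); ys,xs=np.nonzero(m)
            H=np.array([ray(c2,(x,y),.014) for x,y in zip(xs[::3],ys[::3])],np.float32)
            r=cv2.minAreaRect(H*1000); print(t,n,round(d['score'],2),np.round(r[0]),np.round(r[1]),round(r[2],1))
    print(t,[np.round(d['at'],3).tolist() for d in ctrl.place_of(t,'scene')[:1]])
o=ctrl.get_obs();print(o['time_s'])
```

```text
red [0.49 0.02] 0.043 4.1
yellow [ 0.408 -0.005] 0.045 -150.1
blue [0.516 0.211] 0.044 4.1
green [0.428 0.193] 0.047 -160.8
tray_red top 0.87 [ 633. -327.] [174.  96.] 6.4
tray_red scene 0.55 [ 636. -358.] [174. 184.] 6.8
tray_red [[0.596, -0.336, -0.0]]
tray_blue top 0.97 [ 663. -120.] [173.  94.] 10.4
tray_blue scene 0.72 [ 667. -143.] [177. 155.] 9.8
tray_blue [[0.628, -0.129, 0.002]]
tray_yellow top 0.6 [625. 326.] [176.  98.] 2.9
tray_yellow scene 0.84 [626. 323.] [178. 105.] 2.5
tray_yellow [[0.59, 0.326, 0.001]]
tray_green scene 0.81 [687. 112.] [179. 116.] 15.4
tray_green []
2.15
```

```bash
cat >> h.py <<'E'
from scipy.spatial.transform import Rotation as Ro
def go(x,y,z,yaw=None):
    "print the shift (mm, current tool axes) to a TCP position, and the turn to a yaw"
    o=ctrl.get_obs(); R=Ro.from_euler('xyz',o['eef_rot']).as_matrix()
    print('t',round(o['time_s'],2),'at',np.round(o['ee_pos'],4),np.round(o['eef_rot'],3),'w',round(o['grip_width'],4),'gf',round(float(np.max(o['grip_force'])),1))
    print('shift mm',np.round(R.T@(np.array([x,y,z])-o['ee_pos'])*1000,1))
    if yaw is not None:
        print('turn',np.round((Ro.from_matrix(R).inv()*Ro.from_euler('xyz',[np.pi,0,yaw])).as_rotvec(),3))
E
python3 -c "
from h import *
go(.46,.208,.31)"
```

```text
t 2.15 at [ 0.1988 -0.5128  0.2054] [-3.142 -0.     0.37 ] w 0.0939 gf 0.0
shift mm [ 504.1 -577.7 -104.6]
```

Call:
{"method": "carry_out", "body": {"commands": [[0,[0,0,-50],[0,0,0]],[0,[0,0,-50],[0,0,0]],[0,[35,-40,0],[0,0,0]],[0,[35,-40,0],[0,0,0]],[0,[35,-40,0],[0,0,0]],[0,[35,-40,0],[0,0,0]],[0,[35,-40,0],[0,0,0]],[0,[35,-40,0],[0,0,0]],[0,[35,-40,0],[0,0,0]],[0,[35,-40,0],[0,0,0]]], "squeeze": 15}}

```text
time_s: 3.4
ee_pos: [0.3444, -0.1116, 0.3057]
eef_rot: [3.141, -0.001, 0.369]
force: [0.5, -0.2, 0.4]
grip_width: 0.0938
grip_force: 0.0
```

Call:
{"method": "carry_out", "body": {"commands": [[0,[35,-40,0],[0,0,0]],[0,[35,-40,0],[0,0,0]],[0,[35,-40,0],[0,0,0]],[0,[35,-40,0],[0,0,0]],[0,[35,-40,0],[0,0,0]],[0,[35,-40,0],[0,0,0]],[0,[0,0,0],[0,0,0]],[0,[0,0,0],[0,0,0]]]}}

```text
time_s: 4.4
ee_pos: [0.4531, 0.186, 0.3054]
eef_rot: [3.141, 0.0, 0.37]
force: [-0.7, 0.2, -0.4]
grip_width: 0.0942
grip_force: 0.0
```

```bash
cat >> h.py <<'E'
def look(names,save=None):
    c=ctrl.camera('wrist')
    if save: cv2.imwrite(f'pics/{save}.png',c['img'])
    for t in names: print(t,[(round(d['score'],2),np.round(d['at'],3).tolist(),pix(c,d['at']).astype(int).tolist()) for d in ctrl.place_of(t,'wrist')[:2]])
    return c
E
python3 -c "
from h import *
look(['funnel','cup_green','cup_blue','tray_yellow','tray_green'],'w1')
go(.471,.207,.29)"
```

```text
funnel [(0.82, [0.471, 0.208, 0.067], [248, 152])]
cup_green [(0.57, [0.469, 0.207, 0.029], [250, 151])]
cup_blue []
tray_yellow []
tray_green [(0.71, [0.651, 0.108, 0.003], [344, 69])]
t 4.7 at [0.4533 0.1858 0.3058] [ 3.142e+00 -1.000e-03  3.690e-01] w 0.094 gf 0.0
shift mm [ 24.2 -13.4  15.8]
```

View pics/w1.png

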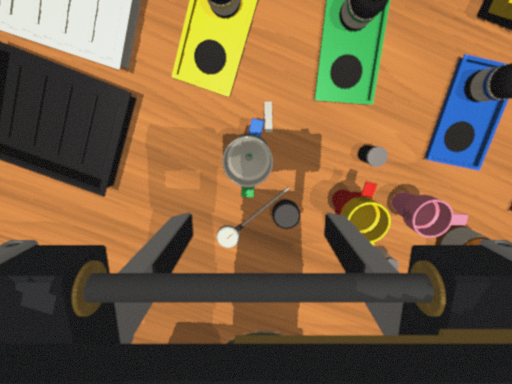

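The wrist view shows the funnel rim at (248,160) with the green tab at (249,192) and the blue tab at (257,127). The networks agree with the earlier fix, so I go down on the funnel.

Call:
{"method": "carry_out", "body": {"commands": [[0,[24,-13.5,0],[0,0,0]],[0,[0,0,40],[0,0,0]],[0,[0,0,40],[0,0,0]],[0,[0,0,40],[0,0,0]],[0,[0,0,35],[0,0,0]],[0,[0,0,19],[0,0,0]],[0,[0,0,0],[0,0,0]],[0,[0,0,0],[0,0,0]]]}}

```text
time_s: 5.7
ee_pos: [0.4712, 0.2077, 0.1325]
eef_rot: [3.142, -0.001, 0.369]
force: [0.4, -0.7, -0.5]
grip_width: 0.0939
grip_force: 0.0
```

Call:
{"method": "carry_out", "body": {"commands": [[1,[0,0,0],[0,0,0]],[1,[0,0,0],[0,0,0]],[1,[0,0,0],[0,0,0]],[1,[0,0,0],[0,0,0]],[1,[0,0,0],[0,0,0]],[1,[0,0,0],[0,0,0]]]}}

```text
time_s: 6.45
ee_pos: [0.4709, 0.2077, 0.1316]
eef_rot: [3.142, -0.0, 0.37]
force: [0.5, -1.1, 2.8]
grip_width: 0.0627
grip_force: 15.0
```

Call:
{"method": "carry_out", "body": {"commands": [[1,[0,0,-12],[0,0,0]],[1,[0,0,-20],[0,0,0]],[1,[0,0,-25],[0,0,0]],[1,[0,0,-25],[0,0,0]],[1,[0,0,-25],[0,0,0]],[1,[0,0,-13],[0,0,0]],[1,[0,0,0],[0,0,0]]]}}

```text
time_s: 7.32
ee_pos: [0.4709, 0.2078, 0.252]
eef_rot: [3.142, -0.001, 0.37]
force: [-0.2, 0.0, -0.9]
grip_width: 0.0626
grip_force: 15.0
```

```bash
python3 -c "
from h import *
go(.449,-.224,.25)"
```

```text
t 7.33 at [0.4709 0.2078 0.252 ] [ 3.142e+00 -1.000e-03  3.700e-01] w 0.0626 gf 15.0
shift mm [-176.5  394.6    1.8]
```

Call:
{"method": "carry_out", "body": {"commands": [[1,[-10,22,0],[0,0,0]],[1,[-19,43,0],[0,0,0]],[1,[-19,43,0],[0,0,0]],[1,[-19,43,0],[0,0,0]],[1,[-19,43,0],[0,0,0]],[1,[-19,43,0],[0,0,0]],[1,[-19,43,0],[0,0,0]],[1,[-19,43,0],[0,0,0]],[1,[-19,43,0],[0,0,0]],[1,[-14.5,28.5,0],[0,0,0]]]}}

```text
time_s: 8.57
ee_pos: [0.4481, -0.2256, 0.2502]
eef_rot: [-3.14, 0.001, 0.369]
force: [0.1, -0.3, -0.4]
grip_width: 0.0626
grip_force: 15.0
```

Call:
{"method": "carry_out", "body": {"commands": [[1,[0,0,0],[0,0,0]],[1,[0,0,0],[0,0,0]]]}}

```text
time_s: 8.82
ee_pos: [0.4486, -0.2233, 0.2508]
eef_rot: [-3.14, 0.001, 0.37]
force: [0.3, -0.6, -1.7]
grip_width: 0.0631
grip_force: 15.0
```

Run:
```python
from h import *
go(.449,-.224,.25)
S=[]
for n in ['scene','top','wrist']:
    c=ctrl.camera(n); cv2.imwrite(f'pics/{n}2.png',c['img']); u=pix(c,(.449,-.224,.15)).astype(int); 
    j=c['img'][max(0,u[1]-75):u[1]+75,u[0]-75:u[0]+75]; S.append(cv2.resize(j,(260,260),interpolation=2))
    for t in ['funnel','bottle_mouth']: print(n,t,[(round(d['score'],2),np.round(d['at'],3).tolist()) for d in ctrl.place_of(t,n)[:2]])
cv2.imwrite('pics/f2.png',np.hstack(S))
```

```text
t 8.82 at [ 0.4486 -0.2233  0.2508] [-3.14e+00  1.00e-03  3.70e-01] w 0.0631 gf 15.0
shift mm [0.1 0.8 0.8]
scene funnel [(0.88, [0.443, -0.224, 0.189])]
scene bottle_mouth [(0.66, [0.446, -0.224, 0.123])]
top funnel [(0.53, [0.446, -0.223, 0.191])]
top bottle_mouth [(0.63, [0.448, -0.224, 0.12])]
wrist funnel [(0.74, [0.448, -0.221, 0.191])]
wrist bottle_mouth [(0.57, [0.448, -0.222, 0.124])]
```

View pics/f2.png

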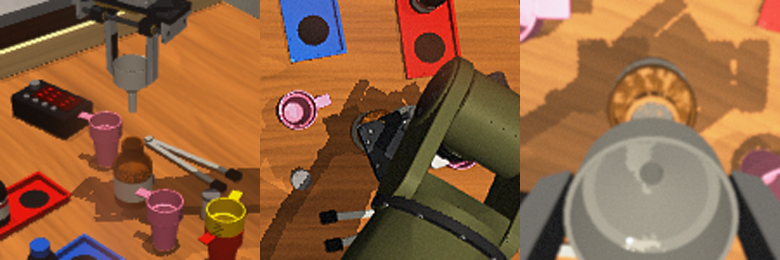

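The crops show the funnel hanging upright, stem right above the amber neck, with both within 3 mm in plan. I lower it.

Call:
{"method": "carry_out", "body": {"commands": [[1,[0,0,25],[0,0,0]],[1,[0,0,25],[0,0,0]],[1,[0,0,12],[0,0,0]],[1,[0,0,12],[0,0,0]],[1,[0,0,12],[0,0,0]],[1,[0,0,12],[0,0,0]],[1,[0,0,6],[0,0,0]],[1,[0,0,0],[0,0,0]]]}}

```text
time_s: 10.28
ee_pos: [0.4487, -0.2239, 0.1472]
eef_rot: [-3.141, 0.0, 0.37]
force: [0.3, 0.5, -0.5]
grip_width: 0.0627
grip_force: 15.0
```

Call:
{"method": "carry_out", "body": {"commands": [[1,[0,0,2],[0,0,0]],[1,[0,0,2],[0,0,0]],[1,[0,0,1],[0,0,0]],[1,[0,0,0],[0,0,0]],[1,[0,0,0],[0,0,0]]]}}

```text
time_s: 10.9
ee_pos: [0.4488, -0.2239, 0.1425]
eef_rot: [3.142, -0.0, 0.37]
force: [-0.6, -0.4, -0.7]
grip_width: 0.0631
grip_force: 15.0
```

Call:
{"method": "carry_out", "body": {"commands": [[1,[0,0,1],[0,0,0]],[1,[0,0,1],[0,0,0]],[1,[0,0,0],[0,0,0]]]}}

```text
time_s: 11.28
ee_pos: [0.449, -0.2241, 0.1408]
eef_rot: [3.141, -0.0, 0.37]
force: [-0.4, 0.1, 3.0]
grip_width: 0.0625
grip_force: 15.0
```

Call:
{"method": "carry_out", "body": {"commands": [[0,[0,0,0],[0,0,0]],[0,[0,0,0],[0,0,0]],[0,[0,0,0],[0,0,0]],[0,[0,0,0],[0,0,0]]]}}

```text
time_s: 11.78
ee_pos: [0.4488, -0.2239, 0.1404]
eef_rot: [-3.142, 0.0, 0.37]
force: [-0.7, 0.6, 0.6]
grip_width: 0.0932
grip_force: 0.0
```

Call:
{"method": "carry_out", "body": {"commands": [[0,[0,0,-10],[0,0,0]],[0,[0,0,-20],[0,0,0]],[0,[0,0,-35],[0,0,0]],[0,[0,0,-35],[0,0,0]],[0,[0,0,-30],[0,0,0]]]}}

```text
time_s: 12.4
ee_pos: [0.4488, -0.2239, 0.2726]
eef_rot: [3.141, -0.001, 0.37]
force: [0.6, 0.7, 0.7]
grip_width: 0.094
grip_force: 0.0
```

Run:
```python
from h import *
for n in ['scene','wrist']:
    c=ctrl.camera(n)
    for t in ['funnel','bottle_mouth','cup_green']: print(n,t,[(round(d['score'],2),np.round(d['at'],3).tolist()) for d in ctrl.place_of(t,n)[:2]])
go(.471,.207,.28)
```

```text
scene funnel [(0.73, [0.445, -0.227, 0.078])]
scene bottle_mouth [(0.79, [0.447, -0.226, 0.123])]
scene cup_green [(0.96, [0.472, 0.208, 0.034]), (0.66, [0.59, 0.325, 0.001])]
wrist funnel [(0.88, [0.448, -0.223, 0.078])]
wrist bottle_mouth [(0.64, [0.598, -0.326, -0.002])]
wrist cup_green []
t 12.8 at [ 0.4485 -0.2238  0.2696] [-3.14e+00  1.00e-03  3.70e-01] w 0.0938 gf 0.0
shift mm [ 176.6 -393.6  -10.1]
```

Funnel is home (tip at z 0.078, mouth at 0.125). On to the green cup.

Call:
{"method": "carry_out", "body": {"commands": [[0,[17.5,-39,0],[0,0,0]],[0,[17.5,-39,0],[0,0,0]],[0,[17.5,-39,0],[0,0,0]],[0,[17.5,-39,0],[0,0,0]],[0,[17.5,-39,0],[0,0,0]],[0,[17.5,-39,0],[0,0,0]],[0,[17.5,-39,0],[0,0,0]],[0,[17.5,-39,0],[0,0,0]],[0,[17.5,-39,0],[0,0,0]],[0,[19,-42.5,0],[0,0,0]]]}}

```text
time_s: 14.05
ee_pos: [0.4709, 0.2081, 0.2699]
eef_rot: [3.142, 0.001, 0.37]
force: [0.7, -0.5, 0.2]
grip_width: 0.0939
grip_force: 0.0
```

Call:
{"method": "carry_out", "body": {"commands": [[0,[0,0,0],[0,0,-0.04]],[0,[0,0,40],[0,0,0]],[0,[0,0,40],[0,0,0]],[0,[0,0,40],[0,0,0]],[0,[0,0,20],[0,0,0]],[0,[0,0,0],[0,0,0]]]}}

```text
time_s: 14.8
ee_pos: [0.4703, 0.2064, 0.1289]
eef_rot: [-3.141, 0.003, 0.41]
force: [0.3, -0.4, 0.1]
grip_width: 0.0939
grip_force: 0.0
```

Run:
```python
from h import *
look(['cup_green','cup_blue'],'w3')
go(.471,.207,.1,.35)
```

```text
cup_green [(0.94, [0.468, 0.207, 0.035], [257, 192])]
cup_blue [(0.97, [0.468, 0.208, -0.0], [256, 184])]
t 14.95 at [0.4715 0.2069 0.1314] [ 3.142e+00 -1.000e-03  4.100e-01] w 0.0939 gf 0.0
shift mm [-0.5 -0.3 31.4]
turn [ 0.    -0.001  0.06 ]
```

View pics/w3.png

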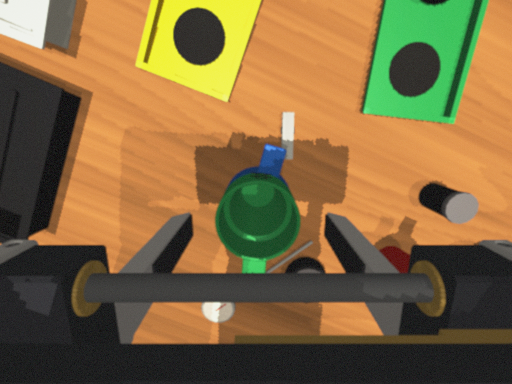

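Green cup is centred between the fingers at (258,215). Its tab at (254,266) points along tool −x, so the pads are square to it.

Call:
{"method": "carry_out", "body": {"commands": [[0,[0,0,15],[0,0,0.04]],[0,[0,0,16],[0,0,0]],[0,[0,0,0],[0,0,0]],[1,[0,0,0],[0,0,0]],[1,[0,0,0],[0,0,0]],[1,[0,0,0],[0,0,0]],[1,[0,0,0],[0,0,0]],[1,[0,0,0],[0,0,0]],[1,[0,0,0],[0,0,0]]]}}

```text
time_s: 16.08
ee_pos: [0.4713, 0.2068, 0.0997]
eef_rot: [-3.142, -0.0, 0.37]
force: [0.5, -0.1, 2.9]
grip_width: 0.0622
grip_force: 15.0
```

Call:
{"method": "carry_out", "body": {"commands": [[1,[0,0,-8],[0,0,0]],[1,[0,0,-15],[0,0,0]],[1,[0,0,-20],[0,0,0]],[1,[0,0,-20],[0,0,0]],[1,[0,0,-25],[0,0,0]],[1,[0,0,-25],[0,0,0]],[1,[0,0,-17],[0,0,0]],[1,[0,0,0],[0,0,0]]]}}

```text
time_s: 17.08
ee_pos: [0.4714, 0.2069, 0.2306]
eef_rot: [3.142, -0.002, 0.37]
force: [0.7, 1.0, -0.1]
grip_width: 0.0622
grip_force: 15.0
```

Run:
```python
from h import *
look(['cup_green','cup_blue','tray_green'])
c=ctrl.camera('scene');
for t in ['cup_green','cup_blue']: print(t,[np.round(d['at'],3).tolist() for d in ctrl.place_of(t,'scene')[:1]])
go(.648,.106,.23,.3)
```

```text
cup_green [(0.79, [0.47, 0.206, 0.164], [258, 199])]
cup_blue [(0.9, [0.467, 0.21, 0.003], [254, 172])]
tray_green [(0.6, [0.652, 0.109, 0.0], [367, 78])]
cup_green [[0.472, 0.21, 0.162]]
cup_blue [[0.474, 0.209, 0.002]]
t 17.43 at [0.471  0.2067 0.2288] [-3.142e+00  1.000e-03  3.700e-01] w 0.0623 gf 15.0
shift mm [128.7 157.9  -1.3]
turn [0.    0.001 0.07 ]
```

Call:
{"method": "carry_out", "body": {"commands": [[1,[15,18,0],[0,0,0]],[1,[26,31,0],[0,0,0]],[1,[26,31,0],[0,0,0]],[1,[26,31,0],[0,0,0]],[1,[23,29,0],[0,0,0]],[1,[14.5,18,0],[0,0,0.1]],[1,[0,0,40],[0,0,0]],[1,[0,0,50],[0,0,0]],[1,[0,0,30],[0,0,0]],[1,[0,0,20],[0,0,0]]]}}

```text
time_s: 18.68
ee_pos: [0.6494, 0.1065, 0.0875]
eef_rot: [-3.141, 0.002, 0.27]
force: [0.2, -0.3, -0.9]
grip_width: 0.0626
grip_force: 15.0
```

Call:
{"method": "carry_out", "body": {"commands": [[1,[0,0,12],[0,0,0]],[1,[0,0,0],[0,0,0]]]}}

```text
time_s: 18.92
ee_pos: [0.6499, 0.1066, 0.0773]
eef_rot: [-3.142, 0.0, 0.27]
force: [0.6, -0.5, -0.4]
grip_width: 0.0621
grip_force: 15.0
```

Run:
```python
from h import *
look(['cup_green','tray_green'])
c=ctrl.camera('scene');
for t in ['cup_green','tray_green']: print(t,[np.round(d['at'],3).tolist() for d in ctrl.place_of(t,'scene')[:1]])
go(.65,.107,.0715,.27)
```

```text
cup_green []
tray_green []
cup_green [[0.648, 0.111, 0.012]]
tray_green [[0.652, 0.107, -0.0]]
t 19.23 at [0.6502 0.1066 0.0783] [ 3.141e+00 -1.000e-03  2.700e-01] w 0.0624 gf 15.0
shift mm [-0.1 -0.4  6.8]
turn [ 0.    -0.001 -0.   ]
```

Call:
{"method": "carry_out", "body": {"commands": [[1,[0,0,4],[0,0,0]],[1,[0,0,2],[0,0,0]],[1,[0,0,1],[0,0,0]],[1,[0,0,0],[0,0,0]]]}}

```text
time_s: 19.73
ee_pos: [0.65, 0.1067, 0.0707]
eef_rot: [-3.142, -0.0, 0.27]
force: [-0.3, 0.3, 2.6]
grip_width: 0.062
grip_force: 15.0
```

Call:
{"method": "carry_out", "body": {"commands": [[1,[0,0,1],[0,0,0]],[1,[0,0,0],[0,0,0]]]}}

```text
time_s: 19.98
ee_pos: [0.6503, 0.1069, 0.0707]
eef_rot: [-3.142, -0.001, 0.27]
force: [-3.3, 1.0, 9.6]
grip_width: 0.0622
grip_force: 15.0
```

Call:
{"method": "carry_out", "body": {"commands": [[0,[0,0,0],[0,0,0]],[0,[0,0,0],[0,0,0]],[0,[0,0,0],[0,0,0]],[0,[0,0,0],[0,0,0]],[0,[0,0,-15],[0,0,0]],[0,[0,0,-30],[0,0,0]],[0,[0,0,-40],[0,0,0]],[0,[0,0,-40],[0,0,0]],[0,[0,0,0],[0,0,0.1]],[0,[0,0,0],[0,0,0.1]]]}}

```text
time_s: 21.22
ee_pos: [0.6501, 0.1066, 0.1962]
eef_rot: [-3.142, -0.002, 0.067]
force: [0.4, -0.5, -0.8]
grip_width: 0.0941
grip_force: 0.0
```

Run:
```python
from h import *
look(['cup_green','tray_green','cup_blue'])
c=ctrl.camera('scene');
for t in ['cup_green','cup_blue']: print(t,[np.round(d['at'],3).tolist() for d in ctrl.place_of(t,'scene')[:1]])
go(.4715,.208,.13,.07)
```

```text
cup_green [(0.61, [0.647, 0.106, 0.004], [258, 176]), (0.55, [0.589, 0.323, 0.0], [108, 204])]
tray_green [(0.95, [0.651, 0.108, 0.002], [257, 173])]
cup_blue []
cup_green [[0.651, 0.108, 0.005]]
cup_blue [[0.477, 0.21, -0.001]]
t 21.57 at [0.6499 0.1066 0.1946] [ 3.142 -0.     0.071] w 0.0938 gf 0.0
shift mm [-170.7 -113.9   64.6]
turn [ 0.    -0.     0.001]
```

Call:
{"method": "carry_out", "body": {"commands": [[0,[-30,-20,0],[0,0,0]],[0,[-35,-23,0],[0,0,0]],[0,[-35,-23,0],[0,0,0]],[0,[-35,-23,0],[0,0,0]],[0,[-35,-25,0],[0,0,0]],[0,[0,0,35],[0,0,0]],[0,[0,0,30],[0,0,0]],[0,[0,0,0],[0,0,0]]]}}

```text
time_s: 22.58
ee_pos: [0.4715, 0.2082, 0.1281]
eef_rot: [3.141, 0.003, 0.071]
force: [0.1, -0.2, 0.4]
grip_width: 0.0941
grip_force: 0.0
```

Run:
```python
from h import *
c=look(['cup_blue'],'w4')
go(.4725,.2085,.068,.07)
```

```text
cup_blue [(0.98, [0.468, 0.211, 0.002], [255, 187])]
t 22.68 at [0.4728 0.2086 0.1305] [-3.141e+00 -1.000e-03  7.000e-02] w 0.0938 gf 0.0
shift mm [-0.4  0.1 62.5]
turn [-0.    -0.001  0.   ]
```

View pics/w4.png

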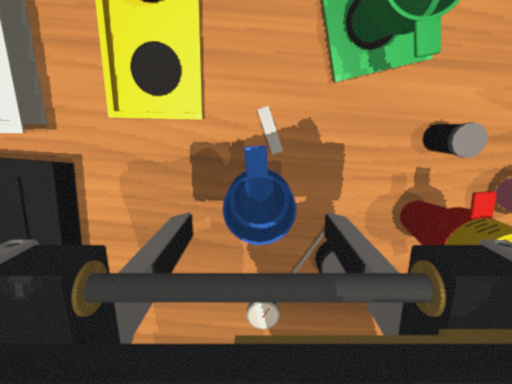

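Blue cup is at (259,206) with its tab straight up at (256,160), square to the fingers. Nothing lies in the way.

Call:
{"method": "carry_out", "body": {"commands": [[0,[0,0,30],[0,0,0]],[0,[0,0,25],[0,0,0]],[0,[0,0,7],[0,0,0]],[0,[0,0,0],[0,0,0]],[1,[0,0,0],[0,0,0]],[1,[0,0,0],[0,0,0]],[1,[0,0,0],[0,0,0]],[1,[0,0,0],[0,0,0]],[1,[0,0,0],[0,0,0]],[1,[0,0,0],[0,0,0]]]}}

```text
time_s: 23.92
ee_pos: [0.4725, 0.2085, 0.0676]
eef_rot: [-3.141, -0.0, 0.07]
force: [-0.0, 0.0, 2.7]
grip_width: 0.0625
grip_force: 15.0
```

Call:
{"method": "carry_out", "body": {"commands": [[1,[0,0,-10],[0,0,0]],[1,[0,0,-30],[0,0,0]],[1,[0,0,-40],[0,0,0]],[1,[0,0,-40],[0,0,0]],[1,[0,0,-40],[0,0,0]],[1,[0,0,-20],[0,0,0]],[1,[0,0,0],[0,0,0]]]}}

```text
time_s: 24.8
ee_pos: [0.4726, 0.2086, 0.2489]
eef_rot: [-3.141, -0.003, 0.07]
force: [-0.7, 1.1, -1.0]
grip_width: 0.0623
grip_force: 15.0
```

Run:
```python
from h import *
look(['cup_blue'])
go(.624,-.127,.25,.12)
```

```text
cup_blue [(0.56, [0.468, 0.21, 0.182], [255, 202])]
t 24.9 at [0.472  0.2083 0.2466] [3.141e+00 1.000e-03 7.000e-02] w 0.0622 gf 15.0
shift mm [128.2 345.1  -3.4]
turn [ 0.     0.001 -0.05 ]
```

Call:
{"method": "carry_out", "body": {"commands": [[1,[8,22,0],[0,0,0]],[1,[16,43,0],[0,0,0]],[1,[16,43,0],[0,0,0]],[1,[16,43,0],[0,0,0]],[1,[16,43,0],[0,0,0]],[1,[16,43,0],[0,0,0]],[1,[16,43,0],[0,0,0]],[1,[14,40,0],[0,0,0]],[1,[10,25,0],[0,0,-0.05]],[1,[0,0,0],[0,0,0]]]}}

```text
time_s: 26.15
ee_pos: [0.6239, -0.1281, 0.2453]
eef_rot: [-3.141, 0.003, 0.118]
force: [0.4, 0.6, -0.5]
grip_width: 0.0622
grip_force: 15.0
```

Call:
{"method": "carry_out", "body": {"commands": [[1,[0,0,40],[0,0,0]],[1,[0,0,40],[0,0,0]],[1,[0,0,40],[0,0,0]],[1,[0,0,30],[0,0,0]],[1,[0,0,10],[0,0,0]],[1,[0,0,0],[0,0,0]]]}}

```text
time_s: 26.9
ee_pos: [0.6239, -0.1262, 0.0875]
eef_rot: [-3.141, 0.001, 0.12]
force: [0.9, 0.5, -0.1]
grip_width: 0.0625
grip_force: 15.0
```

Run:
```python
from h import *
look(['cup_blue'])
c=ctrl.camera('scene');u=pix(c,(.65,-.12,.05)).astype(int); cv2.imwrite('pics/b5.png',cv2.resize(c['img'][u[1]-60:u[1]+60,u[0]-60:u[0]+60],None,fx=4,fy=4,interpolation=2))
for t in ['cup_blue','tray_blue']: print(t,[np.round(d['at'],3).tolist() for d in ctrl.place_of(t,'scene')[:1]])
go(.624,-.127,.071,.12)
```

```text
cup_blue [(0.81, [0.618, -0.126, 0.02], [257, 203])]
cup_blue [[0.628, -0.126, 0.023]]
tray_blue [[0.625, -0.124, 0.002]]
t 27.15 at [ 0.6245 -0.1268  0.0886] [ 3.141e+00 -2.000e-03  1.200e-01] w 0.0626 gf 15.0
shift mm [-0.6  0.1 17.6]
turn [ 0.001 -0.002 -0.   ]
```

View pics/b5.png

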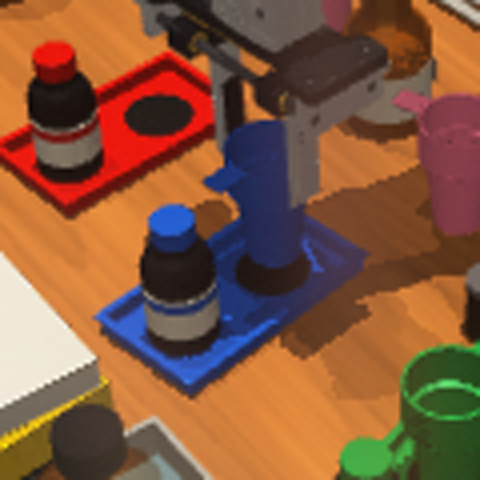

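Blue cup hangs over its pad at (272,270), and the tab clears the bottle's cap. I lower it.

Call:
{"method": "carry_out", "body": {"commands": [[1,[0,0,9],[0,0,0]],[1,[0,0,5],[0,0,0]],[1,[0,0,2],[0,0,0]],[1,[0,0,1],[0,0,0]],[1,[0,0,0],[0,0,0]]]}}

```text
time_s: 27.78
ee_pos: [0.6242, -0.1267, 0.0707]
eef_rot: [3.142, -0.0, 0.12]
force: [-0.3, 0.8, 2.1]
grip_width: 0.0627
grip_force: 15.0
```

Call:
{"method": "carry_out", "body": {"commands": [[1,[0,0,1],[0,0,0]],[1,[0,0,0],[0,0,0]]]}}

```text
time_s: 28.02
ee_pos: [0.6246, -0.127, 0.0706]
eef_rot: [3.141, -0.001, 0.12]
force: [-1.4, 0.6, 8.2]
grip_width: 0.0624
grip_force: 15.0
```

Contact. Release, rise and turn to yaw 0.52 for the yellow.

Call:
{"method": "carry_out", "body": {"commands": [[0,[0,0,0],[0,0,0]],[0,[0,0,0],[0,0,0]],[0,[0,0,0],[0,0,0]],[0,[0,0,0],[0,0,0]],[0,[0,0,-15],[0,0,0]],[0,[0,0,-40],[0,0,0]],[0,[0,0,-50],[0,0,0]],[0,[0,0,-40],[0,0,-0.13]],[0,[0,0,0],[0,0,-0.13]],[0,[0,0,0],[0,0,-0.13]]]}}

```text
time_s: 29.28
ee_pos: [0.6242, -0.1268, 0.2162]
eef_rot: [3.14, -0.001, 0.514]
force: [-0.1, 0.3, -0.3]
grip_width: 0.0939
grip_force: 0.0
```

Run:
```python
from h import *
c=ctrl.camera('scene');
for t in ['cup_blue','tray_blue','cup_yellow','cup_red']: print(t,[np.round(d['at'],3).tolist() for d in ctrl.place_of(t,'scene')[:3]])
go(.447,.0165,.17,.52)
```

```text
cup_blue [[0.445, 0.013, -0.003], [0.625, -0.126, 0.005]]
tray_blue [[0.627, -0.123, 0.002]]
cup_yellow [[0.444, 0.015, 0.026]]
cup_red [[0.443, 0.013, -0.006], [0.483, -0.094, -0.003], [0.414, -0.351, 0.001]]
t 29.52 at [ 0.6241 -0.1268  0.2149] [ 3.141 -0.     0.507] w 0.0939 gf 0.0
shift mm [ -85.3 -211.2   44.8]
turn [ 0.    -0.    -0.013]
```

Call:
{"method": "carry_out", "body": {"commands": [[0,[-14,-35,0],[0,0,0]],[0,[-14,-35,0],[0,0,0]],[0,[-14,-35,0],[0,0,0]],[0,[-14,-35,0],[0,0,0]],[0,[-14,-35,0],[0,0,0]],[0,[-15,-36,0],[0,0,0]],[0,[0,0,25],[0,0,-0.01]],[0,[0,0,20],[0,0,0]],[0,[0,0,0],[0,0,0]]]}}

```text
time_s: 30.65
ee_pos: [0.4464, 0.016, 0.1688]
eef_rot: [-3.141, 0.002, 0.518]
force: [0.9, -0.4, 0.5]
grip_width: 0.0939
grip_force: 0.0
```

Run:
```python
from h import *
c=look(['cup_yellow','cup_red'],'w6')
go(.446,.0165,.1,.52)
```

```text
cup_yellow [(0.61, [0.446, 0.018, 0.03], [257, 181])]
cup_red [(0.89, [0.451, 0.014, -0.002], [261, 174]), (0.84, [0.486, -0.091, -0.002], [341, 190])]
t 30.8 at [0.4474 0.0159 0.1704] [ 3.141e+00 -1.000e-03  5.190e-01] w 0.0944 gf 0.0
shift mm [-1.  -1.3 70.4]
turn [ 0.001 -0.001 -0.001]
```

View pics/w6.png

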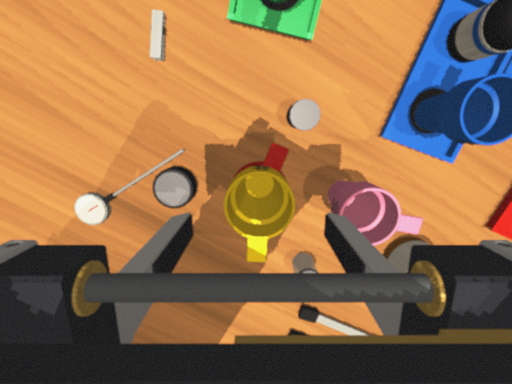

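Yellow cup is centred at (260,203) with its tab straight down at (257,250). The pink cup at (365,213) stays about 25 mm clear of the finger.

Call:
{"method": "carry_out", "body": {"commands": [[0,[-1,-1,30],[0,0,0]],[0,[0,0,28],[0,0,0]],[0,[0,0,12],[0,0,0]],[0,[0,0,0],[0,0,0]],[1,[0,0,0],[0,0,0]],[1,[0,0,0],[0,0,0]],[1,[0,0,0],[0,0,0]],[1,[0,0,0],[0,0,0]],[1,[0,0,0],[0,0,0]],[1,[0,0,0],[0,0,0]]]}}

```text
time_s: 32.05
ee_pos: [0.4458, 0.0163, 0.0997]
eef_rot: [3.141, -0.0, 0.52]
force: [-0.4, -0.9, 4.0]
grip_width: 0.0626
grip_force: 15.0
```

Call:
{"method": "carry_out", "body": {"commands": [[1,[0,0,-8],[0,0,0]],[1,[0,0,-15],[0,0,0]],[1,[0,0,-20],[0,0,0]],[1,[0,0,-20],[0,0,0]],[1,[0,0,-30],[0,0,0]],[1,[0,0,-35],[0,0,0]],[1,[0,0,-20],[0,0,0]],[1,[0,0,0],[0,0,0]]]}}

```text
time_s: 33.05
ee_pos: [0.446, 0.0163, 0.2492]
eef_rot: [3.14, -0.003, 0.52]
force: [0.9, 0.3, -0.9]
grip_width: 0.0623
grip_force: 15.0
```

Run:
```python
from h import *
look(['cup_yellow','cup_red'])
c=ctrl.camera('scene');
for t in ['cup_yellow','cup_red']: print(t,[np.round(d['at'],3).tolist() for d in ctrl.place_of(t,'scene')[:1]])
go(.590,.327,.25,.2)
```

```text
cup_yellow [(0.63, [0.446, 0.016, 0.18], [257, 197])]
cup_red [(0.88, [0.447, 0.016, -0.001], [258, 167]), (0.79, [0.482, -0.092, -0.002], [325, 181])]
cup_yellow [[0.446, 0.019, 0.179]]
cup_red [[0.484, -0.093, -0.003]]
t 33.35 at [0.4453 0.0163 0.2467] [-3.141e+00  1.000e-03  5.200e-01] w 0.0624 gf 15.0
shift mm [ 279.9 -197.8   -3.5]
turn [-0.001  0.001  0.32 ]
```

Call:
{"method": "carry_out", "body": {"commands": [[1,[18,-13,0],[0,0,0]],[1,[35,-25,0],[0,0,0]],[1,[35,-25,0],[0,0,0]],[1,[35,-25,0],[0,0,0]],[1,[35,-25,0],[0,0,0]],[1,[35,-25,0],[0,0,0]],[1,[35,-25,0],[0,0,0]],[1,[32,-22,0],[0,0,0]],[1,[20,-13,0],[0,0,0]],[1,[0,0,0],[0,0,0.1]]]}}

```text
time_s: 34.6
ee_pos: [0.5903, 0.3286, 0.2456]
eef_rot: [-3.142, 0.002, 0.419]
force: [0.2, -1.5, -1.0]
grip_width: 0.0626
grip_force: 15.0
```

Call:
{"method": "carry_out", "body": {"commands": [[1,[0,0,0],[0,0,0.11]],[1,[0,0,20],[0,0,0.11]],[1,[0,0,40],[0,0,0]],[1,[0,0,40],[0,0,0]],[1,[0,0,40],[0,0,0]],[1,[0,0,20],[0,0,0]],[1,[0,0,0],[0,0,0]]]}}

```text
time_s: 35.48
ee_pos: [0.5898, 0.327, 0.0863]
eef_rot: [3.141, 0.002, 0.2]
force: [-0.0, -1.2, -0.5]
grip_width: 0.0623
grip_force: 15.0
```

Run:
```python
from h import *
c=ctrl.camera('scene');u=pix(c,(.61,.327,.05)).astype(int); cv2.imwrite('pics/y7.png',cv2.resize(c['img'][u[1]-60:u[1]+60,u[0]-60:u[0]+60],None,fx=3,fy=3,interpolation=2))
for t in ['cup_yellow','tray_yellow']: print(t,[np.round(d['at'],3).tolist() for d in ctrl.place_of(t,'scene')[:1]])
go(.590,.327,.071,.2)
```

```text
cup_yellow [[0.594, 0.329, 0.014]]
tray_yellow [[0.591, 0.324, 0.002]]
t 35.62 at [0.591  0.3276 0.0893] [-3.141e+00 -2.000e-03  2.000e-01] w 0.0626 gf 15.0
shift mm [-1.1  0.4 18.3]
turn [-0.001 -0.002 -0.   ]
```

View pics/y7.png

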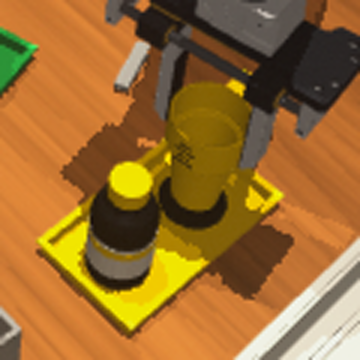

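Yellow cup hangs over its own pad at (193,205). I lower it.

Call:
{"method": "carry_out", "body": {"commands": [[1,[0,0,9],[0,0,0]],[1,[0,0,5],[0,0,0]],[1,[0,0,2],[0,0,0]],[1,[0,0,1],[0,0,0]],[1,[0,0,0],[0,0,0]]]}}

```text
time_s: 36.25
ee_pos: [0.5904, 0.3273, 0.0708]
eef_rot: [-3.142, -0.0, 0.2]
force: [-1.3, -0.3, 1.9]
grip_width: 0.0621
grip_force: 15.0
```

Call:
{"method": "carry_out", "body": {"commands": [[1,[0,0,1],[0,0,0]],[1,[0,0,0],[0,0,0]]]}}

```text
time_s: 36.5
ee_pos: [0.5908, 0.3273, 0.0707]
eef_rot: [-3.141, -0.002, 0.2]
force: [-2.3, -1.9, 9.2]
grip_width: 0.0625
grip_force: 15.0
```

Call:
{"method": "carry_out", "body": {"commands": [[0,[0,0,0],[0,0,0]],[0,[0,0,0],[0,0,0]],[0,[0,0,0],[0,0,0]],[0,[0,0,0],[0,0,0]],[0,[0,0,-15],[0,0,0]],[0,[0,0,-40],[0,0,0]],[0,[0,0,-40],[0,0,0]],[0,[0,0,-30],[0,0,0]],[0,[0,0,0],[0,0,0.13]]]}}

```text
time_s: 37.62
ee_pos: [0.5911, 0.3277, 0.1989]
eef_rot: [-3.139, -0.005, 0.068]
force: [0.5, -0.3, -0.3]
grip_width: 0.0941
grip_force: 0.0
```

Run:
```python
from h import *
c=ctrl.camera('scene');
for t in ['cup_yellow','cup_red']: print(t,[np.round(d['at'],3).tolist() for d in ctrl.place_of(t,'scene')[:3]])
ctrl.camera('top');
for t in ['cup_yellow','cup_red']: print(t,[np.round(d['at'],3).tolist() for d in ctrl.place_of(t,'top')[:3]])
go(.447,.0165,.13,.07)
```

```text
cup_yellow [[0.592, 0.327, 0.001], [0.652, 0.109, 0.006]]
cup_red [[0.48, -0.09, -0.004], [0.416, -0.351, 0.0], [0.442, 0.019, -0.001]]
cup_yellow [[0.593, 0.326, 0.004]]
cup_red [[0.482, -0.089, 0.001], [0.416, -0.348, -0.001], [0.445, 0.014, -0.001]]
t 37.92 at [0.5902 0.3272 0.1943] [3.141 0.    0.072] w 0.0941 gf 0.0
shift mm [-165.1  299.6   64.5]
turn [0.    0.    0.002]
```

Call:
{"method": "carry_out", "body": {"commands": [[0,[-18,33,0],[0,0,0]],[0,[-18,33,0],[0,0,0]],[0,[-18,33,0],[0,0,0]],[0,[-18,33,0],[0,0,0]],[0,[-18,33,0],[0,0,0]],[0,[-18,33,0],[0,0,0]],[0,[-18,33,0],[0,0,0]],[0,[-18,33,0],[0,0,0]],[0,[-21,35.5,25],[0,0,0]],[0,[0,0,35],[0,0,0]]]}}

```text
time_s: 39.17
ee_pos: [0.4462, 0.0153, 0.1346]
eef_rot: [3.141, -0.002, 0.069]
force: [1.3, 0.5, -0.0]
grip_width: 0.0941
grip_force: 0.0
```

Call:
{"method": "carry_out", "body": {"commands": [[0,[0,0,0],[0,0,0]]]}}

```text
time_s: 39.3
ee_pos: [0.4454, 0.0168, 0.1331]
eef_rot: [-3.141, 0.004, 0.07]
force: [0.8, -0.1, 0.8]
grip_width: 0.0939
grip_force: 0.0
```

Run:
```python
from h import *
c=look(['cup_red'],'w8')
go(.446,.0155,.068,.07)
```

```text
cup_red [(0.82, [0.45, 0.015, 0.002], [259, 179]), (0.74, [0.486, -0.093, -0.002], [353, 155])]
t 39.4 at [0.447  0.0172 0.1354] [ 3.142 -0.     0.071] w 0.0938 gf 0.0
shift mm [-1.2  1.6 67.4]
turn [ 0.    -0.     0.001]
```

View pics/w8.png

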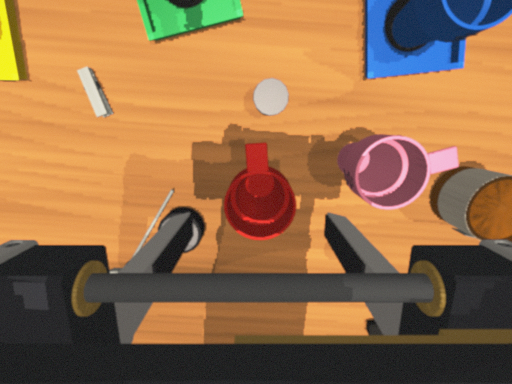

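Red cup is at (260,200) with its tab straight up at (256,157). The pink cup at (388,172) and the low black cap at (182,230) are both clear of the fingers.

Call:
{"method": "carry_out", "body": {"commands": [[0,[0,0,30],[0,0,0]],[0,[0,0,28],[0,0,0]],[0,[0,0,9],[0,0,0]],[0,[0,0,0],[0,0,0]],[1,[0,0,0],[0,0,0]],[1,[0,0,0],[0,0,0]],[1,[0,0,0],[0,0,0]],[1,[0,0,0],[0,0,0]],[1,[0,0,0],[0,0,0]],[1,[0,0,0],[0,0,0]]]}}

```text
time_s: 40.65
ee_pos: [0.4468, 0.0169, 0.0677]
eef_rot: [3.142, -0.001, 0.07]
force: [0.9, 0.2, 4.4]
grip_width: 0.0626
grip_force: 15.0
```

Call:
{"method": "carry_out", "body": {"commands": [[1,[0,0,-10],[0,0,0]],[1,[0,0,-35],[0,0,0]],[1,[0,0,-45],[0,0,0]],[1,[0,0,-45],[0,0,0]],[1,[0,0,-45],[0,0,0]],[1,[0,0,-20],[0,0,0]],[1,[0,0,0],[0,0,0]]]}}

```text
time_s: 41.52
ee_pos: [0.4467, 0.017, 0.2687]
eef_rot: [3.141, -0.002, 0.07]
force: [-0.5, 0.6, -0.9]
grip_width: 0.0624
grip_force: 15.0
```

Run:
```python
from h import *
look(['cup_red'])
go(.593,-.334,.27,.07)
```

```text
cup_red [(0.88, [0.484, -0.089, -0.002], [322, 148]), (0.57, [0.449, 0.013, 0.203], [261, 195])]
t 41.62 at [0.4461 0.017  0.2666] [-3.141e+00  1.000e-03  7.000e-02] w 0.0624 gf 15.0
shift mm [122.  360.4  -3.6]
turn [-0.     0.001 -0.   ]
```

Call:
{"method": "carry_out", "body": {"commands": [[1,[8,22,0],[0,0,0]],[1,[15,44,0],[0,0,0]],[1,[15,44,0],[0,0,0]],[1,[15,44,0],[0,0,0]],[1,[15,44,0],[0,0,0]],[1,[15,44,0],[0,0,0]],[1,[15,44,0],[0,0,0]],[1,[14,44,0],[0,0,0]],[1,[10,30,0],[0,0,0]],[1,[0,0,0],[0,0,-0.04]]]}}

```text
time_s: 42.88
ee_pos: [0.593, -0.3354, 0.2642]
eef_rot: [-3.139, 0.003, 0.109]
force: [-0.4, 0.1, -1.5]
grip_width: 0.0629
grip_force: 15.0
```

Call:
{"method": "carry_out", "body": {"commands": [[1,[0,0,40],[0,0,0]],[1,[0,0,50],[0,0,0]],[1,[0,0,45],[0,0,0]],[1,[0,0,32],[0,0,0]],[1,[0,0,12],[0,0,0]],[1,[0,0,0],[0,0,0]]]}}

```text
time_s: 43.62
ee_pos: [0.5931, -0.3335, 0.0878]
eef_rot: [-3.141, 0.001, 0.11]
force: [-0.5, -0.6, -0.6]
grip_width: 0.0621
grip_force: 15.0
```

Run:
```python
from h import *
c=ctrl.camera('scene');u=pix(c,(.61,-.33,.05)).astype(int); cv2.imwrite('pics/r9.png',cv2.resize(c['img'][u[1]-60:u[1]+60,u[0]-60:u[0]+60],None,fx=3,fy=3,interpolation=2))
for t in ['cup_red','tray_red']: print(t,[np.round(d['at'],3).tolist() for d in ctrl.place_of(t,'scene')[:3]])
go(.593,-.334,.071,.1)
```

```text
cup_red [[0.592, -0.334, 0.02], [0.485, -0.093, -0.001], [0.416, -0.351, 0.001]]
tray_red [[0.596, -0.332, -0.004]]
t 43.77 at [ 0.5939 -0.334   0.09  ] [ 3.14e+00 -2.00e-03  1.10e-01] w 0.0624 gf 15.0
shift mm [-0.9 -0.1 19. ]
turn [ 0.001 -0.002  0.01 ]
```

View pics/r9.png

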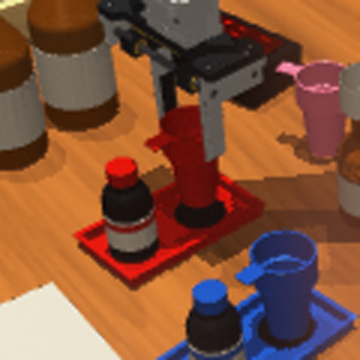

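Red cup hangs over its pad at (200,210), and the blue cup stands on its own at (285,315). I lower the red one.

Call:
{"method": "carry_out", "body": {"commands": [[1,[0,0,10],[0,0,0]],[1,[0,0,5],[0,0,0]],[1,[0,0,2],[0,0,0]],[1,[0,0,1],[0,0,0]],[1,[0,0,0],[0,0,0]]]}}

```text
time_s: 44.4
ee_pos: [0.5935, -0.3337, 0.0708]
eef_rot: [3.141, -0.0, 0.11]
force: [-0.5, 0.8, 1.3]
grip_width: 0.0626
grip_force: 15.0
```

Call:
{"method": "carry_out", "body": {"commands": [[1,[0,0,1],[0,0,0]],[1,[0,0,0],[0,0,0]]]}}

```text
time_s: 44.65
ee_pos: [0.5937, -0.334, 0.0705]
eef_rot: [3.141, -0.001, 0.11]
force: [-1.0, 1.1, 7.6]
grip_width: 0.0623
grip_force: 15.0
```

Call:
{"method": "carry_out", "body": {"commands": [[0,[0,0,0],[0,0,0]],[0,[0,0,0],[0,0,0]],[0,[0,0,0],[0,0,0]],[0,[0,0,0],[0,0,0]],[0,[0,0,-15],[0,0,0]],[0,[0,0,-40],[0,0,0]],[0,[0,0,-50],[0,0,0]],[0,[0,0,-50],[0,0,0]],[0,[0,0,-30],[0,0,0]],[0,[0,0,0],[0,0,0]]]}}

```text
time_s: 45.9
ee_pos: [0.5939, -0.334, 0.2582]
eef_rot: [3.138, -0.004, 0.11]
force: [0.8, -0.2, -0.2]
grip_width: 0.0936
grip_force: 0.0
```

Run:
```python
from h import *
for n in ['scene','top']:
    c=ctrl.camera(n); cv2.imwrite(f'pics/{n}9.png',cv2.resize(c['img'][90:390,120:420],None,fx=2,fy=2,interpolation=2))
    for t in T: print(n,t,[np.round(d['at'],3).tolist() for d in ctrl.place_of(t,n)[:2]])
```

```text
scene cup_red [[0.417, -0.353, 0.003], [0.589, -0.333, -0.002]]
scene cup_blue [[0.624, -0.126, 0.003]]
scene cup_yellow [[0.591, 0.328, 0.0]]
scene cup_green [[0.652, 0.108, 0.007]]
scene funnel [[0.652, 0.106, -0.001], [0.444, -0.223, 0.078]]
scene tray_red [[0.594, -0.33, -0.004]]
scene tray_blue [[0.626, -0.128, 0.003]]
scene tray_yellow [[0.59, 0.324, 0.001]]
scene tray_green [[0.65, 0.109, -0.002]]
scene bottle_mouth [[0.448, -0.224, 0.082], [0.65, 0.105, -0.002]]
top cup_red [[0.588, -0.336, 0.001], [0.481, -0.085, 0.001]]
top cup_blue [[0.624, -0.13, 0.0]]
top cup_yellow [[0.592, 0.327, 0.005]]
top cup_green [[0.651, 0.11, -0.001], [0.63, -0.127, 0.001]]
top funnel [[0.448, -0.227, 0.08]]
top tray_red [[0.597, -0.334, 0.001], [0.625, -0.129, 0.003]]
top tray_blue [[0.633, -0.129, -0.0]]
top tray_yellow [[0.589, 0.325, -0.002]]
top tray_green [[0.649, 0.104, 0.002]]
top bottle_mouth [[0.448, -0.224, 0.126]]
```

View pics/scene9.png

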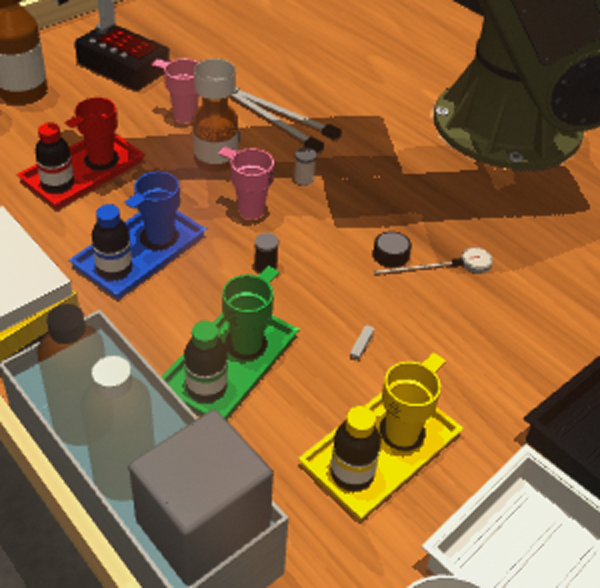

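All four cups stand on their own pads: red (100,155), blue (158,235), green (247,345), yellow (405,435). The funnel sits in the amber bottle at (216,80).

```bash
python3 -c "
from station import ctrl
print(ctrl.hand_in())"
```

```text
the job is handed in; nothing more can be done
None
```

I handed the job in at about 46 s of robot time: each cup stands upright and released, measured within about 9 mm of its own tray's pad centre, and the funnel is fully home in the amber bottle (tip about 47 mm down); the hand-in gave no verdict.

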